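# Open the cleaner bottle with the safety cap

### The job

The cleaner bottle in the bench holder has its measuring cup standing upside down over its safety cap: take the cup off, hang it by its handle on the hook of the stand and let it go. Then open the bottle: press the push-and-turn cap down, turn it anticlockwise until it is free, and lift it straight up. Finish with the program still holding the cap level in the gripper above the bottle's neck, about 10 cm clear of it; leave the other things on the bench where they are.

Things in the scene. Friction and masses are not known exactly. Their poses are not given: they have to be found in the camera images.
- bottle: White round bottle, 77 mm diameter, paper label, fixed upright in a grey holder (plate 120x120 mm); it cannot move or turn. Origin: centre of the holder's underside, on the bench; z up. Flat shoulder, 72 mm diameter, at z = 115 mm; above it the neck with lugs, up to z = 137 mm; with the cap off, a sprung black rubber seal in the neck stands up to z = 150 mm.
- bottle_neck (a point): Centre of the top of the bottle's neck, 137 mm above the bench, on the bottle's axis. Same axes as the bottle.
- cap_center (a point): Centre of the grey round ribbed safety cap, half-way up it; hidden under the cup at first. 50 mm outer diameter, 27 mm high, 25 to 50 g. z up along its axis. Locked on the bottle, its lower rim is 124 mm and its top 151 mm above the bench. Grip it round its side, at any angle about its axis.
- cap: The cap; origin: centre of its lower rim, x along the bottle's x when locked. To free it, press it down 5 to 6 mm (4 mm at least, hard stop at 7) against a spring, 4 N plus 1 N per mm; keeping it pressed, turn it anticlockwise seen from above by about 1.0 rad (57 degrees; free between 0.75 and 1.25 rad, then a stop); then lift straight up.
- cup_center (a point): Centre (on the axis, half-way up) of the aluminium measuring cup, 78 mm tall, standing mouth down over the cap, rim on the bottle's shoulder, top 193 mm above the bench. z points from mouth to closed end: up at first. Its top 34 mm is a cylinder of 50 mm diameter to grip from above; below, a skirt of 64 mm diameter with 4 mm play round the cap: lift it straight up 40 mm. 70 to 140 g.
- cup: The same cup; origin: centre of its mouth, same axes. The handle sticks out along the cup's -x to 58 mm from its axis: a D-shaped loop of 8 mm round bar in the cup's x-z plane.
- cup_loop (a point): Centre of the opening in the cup's handle, 41 mm from the cup's axis along the cup's -x and 43 mm from the mouth. About this point the opening runs from z = -23 to +23 mm and from x = -9 to +9 mm (to +16 mm in the upper part). Same axes as the cup.
- hook (a point): Point on the centre line of the hook's level arm where the handle should hang, 200 mm above the bench. The arm is an 8 mm round steel bar; it points along -x of this frame, is straight for 35 mm from here, then turns up: tip 49 mm from here, its top 16 mm above the bar's centre line. The post is 50 mm from here along +x.
- hook_stand: The fixed hook stand (post 12 mm, round foot 100 mm diameter); origin: centre of the foot's underside; the hook points along its -x. Pass the cup's handle over the tip along the arm, towards +x, then lower it on the bar. Let go, the cup swings down by about 60 degrees about the bar and hangs below it.
- marker_cup: Bystander, to be left alone: empty black pen cup, 76 dia x 97 mm high. Origin: centre of the underside.
- sticky_pad: Bystander, to be left alone: square sticky-note pad, 50x50x18 mm. Origin: centre of the underside.
- tape_measure: Bystander, to be left alone: black tape measure, 66x78x37 mm. Origin: centre of the underside.
- box_cutter: Bystander, to be left alone: closed dark box cutter lying flat, 28x168x20 mm. Origin: centre of the underside.
- glue_stick: Bystander, to be left alone: standing glue stick, 29 dia x 96 mm high. Origin: centre of the underside.
Things that resemble listed ones, but are neither listed nor needed, are in the scene too. Leave any yellow look-alike of the cup alone.

How it is judged:
By the outcome, as a careful person would: the job done as asked, in the order asked, and still so for the second after the job is handed in, while the arm keeps its last pose, push and grip.
It also fails if it takes over 61 s, if anything falls off the work surface, if the arm or the gripper's body presses on something with over 40 N, if the wrist force passes 120 N, or if a joint passes its speed limit or range.

### The arm

A 6-joint arm with a two-finger parallel gripper is mounted at the origin on a cart in front of the work surface, level with it; the furniture and walls round the work are solid. World frame = base frame: x ahead of the robot, y to its left, z up, the work surface at z = 0. Lengths are in m, angles in rad, forces in N, time in s.
With the tool pointing down it reaches from about 0.225 to 0.875 m from the base axis. Payload 3.4 kg.
Tool frame: the origin (TCP) lies between the finger pads; the fingertips stand 25 mm ahead of it and the grasp point (between the pads) lies 6 mm ahead of it (manip.tips_ahead is the distance from the TCP to the fingertips, in m); z points along the fingers, x is the direction in which the jaws open and shut, and the axes are right-handed (so a half turn about z gives the same grasp; the last joint's range is limited). The gripper opens to 85 mm and grips with 20 to 120 N. Pads are 22 mm wide; open, the fingers measure 114 mm over their backs; the gripper's body (76 mm by 85 mm) begins 54 mm behind the grasp point. The pads swing forward as they close: fully open they stand 13 mm farther back than shut.
Start: joints at [-1.328, 0.276, 1.505, -0, 1.361, -0.121], TCP at [0.205, -0.537, 0.232] pointing down, gripper open.
Joint ranges: [-2.89, 2.89], [-0.75, 2.08], [0.22, 2.7], [-1.18, 4.32], [0.11, 2.71], [-2.7, 2.7]. Speed limits (rad/s): [2.57, 2.57, 3.14, 3.14, 3.14, 3.14].

### API

Orientations are given as a unit quaternion [w, x, y, z].
In Python, from rig import manip gives the robot as it stands. The module is installed in compiled form; this text tells all that it offers.
- The arm moves only by the tool send_rows, never from a script. Its argument "plan" is a list of rows, each an object with "linear": the shift along the tool's x, y, z in m, a list of three; "delta_rot": the turn, a rotation vector about the tool's x, y, z in degrees, a list of three; "fingers": the finger opening in m, from 0 to 0.0854. A call has 1 to 12 rows; each row shifts and turns the pose as measured when the row begins, along the tool's axes as they then stand; what a row does not reach is not made up. A row lasts 1/12 s, in which the tool goes at most 41.7 mm and 7.16 degrees, less where a joint would pass 70% of its speed; a pose out of reach is approached as far as the arm can. A call with a gripper value outside its range is refused whole. The fingers move at their own pace and stop on an object; "force" is the grip in N (left out, the last holds). Time passes only in rows, so rows that do not move let the fingers close. It gives the time, the measured TCP pose, the force and the opening at its end, in the units of the state.
- manip.get_state(): the state, without advancing time (a new reading comes with each control period).
- manip.get_image(name): name is "scene" or "top"; returns the picture (480x640x3 uint8, red, green, blue); there is no depth.
- manip.camera_info(name): a dict with "K" (3x3 intrinsics, pixels), "dist" ([k1, k2, p1, p2, k3] as OpenCV has them; the pictures are not rectified), "rvec" (rotation vector, rad) and "tvec" (3), from world to camera coordinates, as OpenCV has them. Camera axes: x right, y down, z forward; pixel columns grow to the right and rows downward; lengths in m; the calibration is good to about 2 mm. A picture is of the moment at which its call begins. camera_info takes no time and is no camera call.
- manip.sign_off(): hands the job in, once; it reports no verdict.
Trained networks look in the newest picture that a camera, given by its name, has taken for a name from the list of things; names that differ only in an ending like _2 or _b are one class to them, and where a whole thing is asked for, a point or a joint stands for the part that bears it (a point fixed in the world has none). Each returns a list of dicts, best first, with "p" (0 to 1); they miss things now and then, are a little off and sometimes report something else, mostly with a low value. They report only what shows in the picture. A call takes as long as a camera call. They do not tell look-alikes from the thing itself.
- manip.find_in(thing, camera): "extent" ([left, top, right, bottom] in pixels, round what is visible of it).
- manip.masks_of(thing, camera): "pixels" (480x640 bool, what is visible of it) and "extent" ([left, top, right, bottom] in pixels, round what is visible of it).
The state is a dict: "clock": time; "qpos": joint angles; "qd": joint speeds; "effort": joint torques, N m; "position": TCP position; "ee_rot": TCP orientation; "contact_force": force on the tool from outside, world axes, zero at the start; "moment": the same for the moment, N m; "width": finger opening in m.
Only numpy, scipy, OpenCV 4.12 (cv2) and the standard library are available. Lean on these libraries where they do the work, as an engineer would, in place of code of your own. Each camera call takes 0.05 s, during which the arm holds its last target. There are 200 camera calls.

## Working session

There is one attempt and no reset: what is moved stays moved. The work goes in short steps, Python scripts to look and compute and a tool call to move; the robot and the scene stay as the last step left them, time stands still between calls to the robot, and variables do not carry over. Pictures are saved under pics/ and viewed, about 8 in all and at most 12, crops included, and the job is handed in when it is done.

Besides the shell and the picture viewer there is one more tool, called after ">>>" by a JSON object that holds its "method" and its "body", one argument or row to a line. send_rows: Moves the arm, as the interface text tells. Its arguments: {"type":"object","properties":{"plan":{"type":"array","items":{"type":"object","properties":{"linear":{"type":"array","items":{"type":"number"}},"delta_rot":{"type":"array","items":{"type":"number"}},"fingers":{"type":"number"}}}},"force":{"type":"number"}},"required":["plan"]}

```bash
mkdir -p pics
python3 - <<'E'
from rig import manip
import cv2
s=manip.get_state();print(s)
for c in("scene","top"):
    im=manip.get_image(c);cv2.imwrite(f"pics/{c}0.png",im[:,:,::-1]);i=manip.camera_info(c);print(c,i)
    for t in("cup","bottle","hook_stand","marker_cup","glue_stick","tape_measure","sticky_pad","box_cutter","hook","cup_loop"):
        try: print(t,[(d["extent"],round(d["p"],2)) for d in manip.find_in(t,c)])
        except Exception as e: print(t,e)
E
```

```text
{'clock': 0.0, 'qpos': array([-1.32796283e+00,  2.76614260e-01,  1.50613599e+00, -3.84491719e-06,
        1.36070938e+00, -1.21006014e-01]), 'qd': array([-0.00031645, -0.00099985, -0.00066446,  0.00148625, -0.00080976,
       -0.00090082]), 'effort': array([-3.56100109e-04, -4.16778767e+01, -2.45808059e+01, -2.80398481e-04,
        1.10450661e-02,  7.78176542e-06]), 'position': array([ 0.20448425, -0.53684358,  0.23102759]), 'ee_rot': array([-6.17262080e-04,  8.23366437e-01, -5.67509329e-01, -7.00281388e-04]), 'contact_force': array([-0.28696457,  0.74957834, -0.19196903]), 'moment': array([-0.00863735, -0.00413727,  0.01180397]), 'width': 0.08555796579398321}
scene {'K': array([[595.15128956,   0.        , 315.16290948],
       [  0.        , 595.15128956, 245.93091595],
       [  0.        ,   0.        ,   1.        ]]), 'dist': array([0.03951345, 0.        , 0.        , 0.        , 0.        ]), 'rvec': array([ 0.83720937, -2.43376231,  1.17841695]), 'tvec': array([0.4265931 , 0.30574141, 1.25601751])}
cup [([260.3, 236.6, 292.9, 283.1], 0.95), ([210.6, 307.1, 235.5, 344.3], 0.91
[... 961 characters left out ...]
.5, 203.0, 286.9, 237.0], 0.83), ([216.3, 203.6, 235.6, 233.3], 0.79), ([250.7, 265.9, 277.9, 297.9], 0.75)]
bottle []
hook_stand [([373.9, 221.6, 404.7, 257.5], 0.76), ([444.6, 189.7, 478.0, 222.8], 0.48)]
marker_cup [([445.1, 189.8, 477.9, 222.0], 0.58)]
glue_stick [([179.4, 214.8, 193.4, 234.5], 0.7)]
tape_measure [([301.6, 180.1, 330.2, 210.2], 0.71)]
sticky_pad [([308.0, 214.5, 324.6, 233.9], 0.75)]
box_cutter [([293.8, 263.5, 347.4, 301.7], 0.79)]
hook [([372.5, 222.2, 401.8, 259.0], 0.82), ([293.6, 263.8, 350.2, 300.3], 0.65), ([249.7, 210.8, 300.0, 252.3], 0.39)]
cup_loop [([214.9, 204.9, 240.0, 234.3], 0.7), ([253.2, 266.2, 278.7, 294.4], 0.67), ([261.6, 203.3, 281.7, 236.7], 0.63)]
```

View pics/scene0.png

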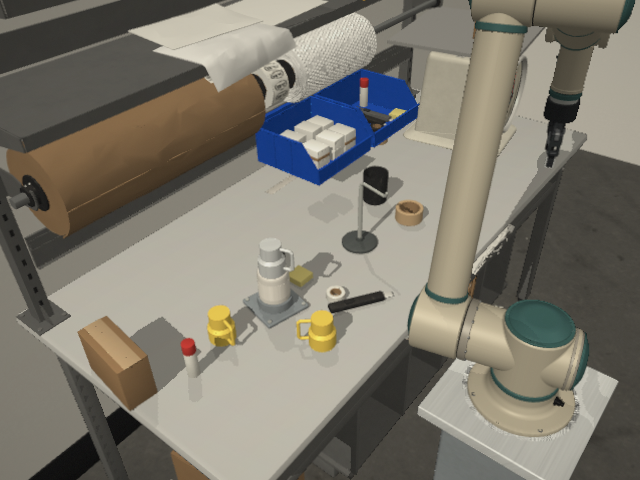

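View pics/top0.png

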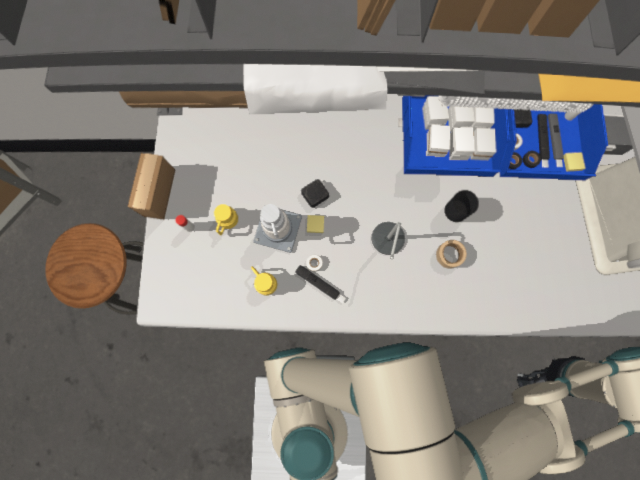

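The scene view shows the silver cup on the bottle at about (272,258), with yellow look-alikes at (220,325) and (320,330). The hook stand is at (360,220). In the top view the bottle is at (275,222) and the hook at (392,237).

Run:
```python
import cv2,numpy as np
s=cv2.imread("pics/scene0.png");t=cv2.imread("pics/top0.png")
f=lambda im,x,y,w,h:cv2.resize(im[y:y+h,x:x+w],None,fx=5,fy=5,interpolation=cv2.INTER_CUBIC)
a=np.hstack([f(s,240,230,80,60),f(s,335,170,80,60)])   # 5x
b=np.hstack([f(t,245,190,80,60),f(t,360,205,80,60)])
cv2.imwrite("pics/crop1.png",np.vstack([a,b]))
```

```text
(no output)
```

View pics/crop1.png

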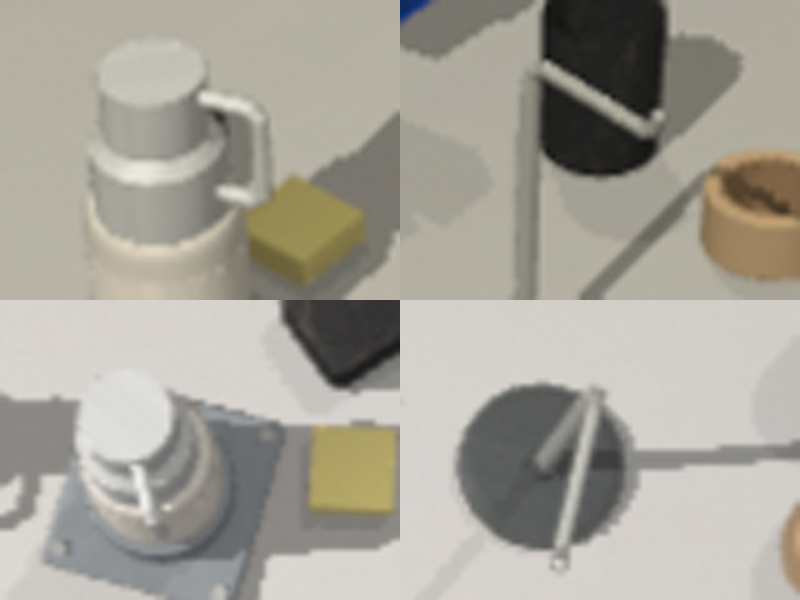

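The crops show the cup's handle towards the robot and slightly to the right, and the hook arm pointing towards the robot. I'll fit x, y and yaw of both to keypoints I read off by eye.

```bash
cat > h.py <<'E'
from rig import manip
import cv2,numpy as np
from scipy.optimize import least_squares
from scipy.spatial.transform import Rotation as R
def proj(c,P):
    i=manip.camera_info(c);return cv2.projectPoints(np.array(P,float).reshape(-1,1,3),i["rvec"],i["tvec"],i["K"],i["dist"])[0][:,0]
def place(p,L):
    c,s=np.cos(p[2]),np.sin(p[2]);L=np.array(L,float)
    return np.c_[p[0]+c*L[:,0]-s*L[:,1],p[1]+s*L[:,0]+c*L[:,1],L[:,2]]
def fit(obs,p0):
    # obs: list (cam,local xyz,pixel)
    def r(p): return np.concatenate([proj(c,place(p,[l]))[0]-np.array(u) for c,l,u in obs])
    q=least_squares(r,p0,loss="soft_l1");print(np.round(q.x,4),"res",np.round(r(q.x),1));return q.x
E
python3 - <<'E'
from h import *
cup=[("scene",(0,0,.193),(270.4,244.4)),("scene",(-.054,0,.184),(292.8,252)),("scene",(-.054,0,.132),(292.4,269.2)),("top",(0,0,.193),(270.2,213)),("top",(-.054,0,.184),(275.4,233))]
hk=[("scene",(0,0,.2),(363.4,184)),("scene",(-.087,0,.2),(384.6,196.4)),("scene",(-.099,0,.216),(386.6,192.6)),("top",(0,0,.2),(399.2,223.4)),("top",(-.099,0,.214),(392,257.8)),("top",(0,0,.008),(389,238.4))]
for o in(cup,hk):
  fit(o,[.5,0,0])
  fit(o[:3],[.5,0,0]); fit([k for k in o if k[0]=="top"],[.5,0,0])
s=manip.get_state();print(R.from_quat(s["ee_rot"][[1,2,3,0]]).as_matrix().round(3))
E
```

```text
[0.5809 0.1146 0.3029] res [-0.4 -0.5 -0.8 -0.1  0.6  0.3 -0.1  0.1  0.3  0.5]
[0.5798 0.1154 0.3279] res [-0.3 -0.2 -0.5 -0.1  1.   0.2]
[0.5818 0.1146 0.288 ] res [-0.1 -0.2  0.1  0.2]
[ 0.5608 -0.2198 -0.2575] res [-1.7 -2.2 -0.5 -0.3  1.1  0.1  0.9  0.  -0.7  1.6 -0.3 -0.2]
[ 0.558  -0.2222 -0.3116] res [-0.3 -2.3 -0.4  0.2  0.9  0.8]
[ 0.562  -0.2193 -0.2394] res [ 0.7 -0.5 -0.2  1.3 -0.5 -0.6]
[[ 0.356 -0.935  0.   ]
 [-0.935 -0.356 -0.   ]
 [ 0.     0.    -1.   ]]
```

```bash
cat >> h.py <<'E'
def to(x,y,z,yaw):
    s=manip.get_state();M=R.from_quat(s["ee_rot"][[1,2,3,0]]);p=s["position"]
    d=M.inv().apply(np.array([x,y,z])-p)*1000
    T=R.from_euler("xyz",[np.pi,0,0]);T=R.from_euler("z",yaw)*T
    m=M.as_matrix()
    print("t",round(s["clock"],2),"pos",p.round(4),"yaw",round(np.arctan2(m[1,0],m[0,0]),4),"tilt z",m[:,2].round(3),"w",round(s["width"],4),"F",s["contact_force"].round(1),"q",s["qpos"].round(2))
    print("shift mm",d.round(1),"rot deg",np.degrees((M.inv()*T).as_rotvec()).round(2))
E
python3 -c "
from h import *
to(.581,.1146,.285,-1.268)"
```

```text
t 1.1 pos [ 0.2046 -0.5374  0.232 ] yaw -1.207 tilt z [ 0. -0. -1.] w 0.0853 F [ 0.3 -0.3 -0.5] q [-1.33  0.28  1.5  -0.    1.36 -0.12]
shift mm [-475.4 -583.8  -53.1] rot deg [ 0.   -0.01  3.49]
```

>>> {"method": "send_rows", "body": {
  "plan": [
    {"linear":[0,0,-0.03],"delta_rot":[0,0,1.7],"fingers":0.085},
    {"linear":[0,0,-0.03],"delta_rot":[0,0,1.7],"fingers":0.085},
    {"linear":[-0.025,-0.031,0],"delta_rot":[0,0,0],"fingers":0.085},
    {"linear":[-0.025,-0.031,0],"delta_rot":[0,0,0],"fingers":0.085},
    {"linear":[-0.025,-0.031,0],"delta_rot":[0,0,0],"fingers":0.085},
    {"linear":[-0.025,-0.031,0],"delta_rot":[0,0,0],"fingers":0.085},
    {"linear":[-0.025,-0.031,0],"delta_rot":[0,0,0],"fingers":0.085},
    {"linear":[-0.025,-0.031,0],"delta_rot":[0,0,0],"fingers":0.085},
    {"linear":[-0.025,-0.031,0],"delta_rot":[0,0,0],"fingers":0.085},
    {"linear":[-0.025,-0.031,0],"delta_rot":[0,0,0],"fingers":0.085},
    {"linear":[-0.025,-0.031,0],"delta_rot":[0,0,0],"fingers":0.085},
    {"linear":[-0.025,-0.031,0],"delta_rot":[0,0,0],"fingers":0.085}
  ]
}}

```text
clock: 2.1
position: [0.4322, -0.2027, 0.2935]
ee_rot: [0.001, 0.8, -0.6, 0.003]
contact_force: [1.2, -0.1, 0.7]
width: 0.085
```

```bash
python3 -c "
from h import *
to(.581,.1146,.285,-1.268)"
```

```text
t 2.1 pos [ 0.4322 -0.2027  0.2935] yaw -1.2862 tilt z [ 0.003 -0.006 -1.   ] w 0.085 F [ 1.2 -0.1  0.7] q [-0.58  0.09  1.59 -0.    1.46  0.7 ]
shift mm [-262.8 -231.9    7.1] rot deg [-0.05 -0.35 -1.04]
```

>>> {"method": "send_rows", "body": {
  "plan": [
    {"linear":[-0.028,-0.024,0],"delta_rot":[0,0,-1],"fingers":0.085},
    {"linear":[-0.028,-0.025,0],"delta_rot":[0,0,0],"fingers":0.085},
    {"linear":[-0.028,-0.025,0],"delta_rot":[0,0,0],"fingers":0.085},
    {"linear":[-0.028,-0.025,0],"delta_rot":[0,0,0],"fingers":0.085},
    {"linear":[-0.028,-0.025,0],"delta_rot":[0,0,0],"fingers":0.085},
    {"linear":[-0.028,-0.025,0],"delta_rot":[0,0,0],"fingers":0.085},
    {"linear":[-0.028,-0.025,0],"delta_rot":[0,0,0],"fingers":0.085},
    {"linear":[-0.028,-0.025,0],"delta_rot":[0,0,0],"fingers":0.085},
    {"linear":[-0.02,-0.018,0],"delta_rot":[0,0,0],"fingers":0.085},
    {"linear":[-0.01,-0.009,0],"delta_rot":[0,0,0],"fingers":0.085},
    {"linear":[0,0,0],"delta_rot":[0,0,0],"fingers":0.085}
  ]
}}

```text
clock: 3.02
position: [0.5805, 0.1318, 0.293]
ee_rot: [-0.001, 0.809, -0.588, 0.005]
contact_force: [-0.1, -0.0, -0.5]
width: 0.085
```

```bash
python3 -c "
from h import *
to(.581,.1146,.188,-1.268)
for c in('scene','top'): cv2.imwrite(f'pics/{c}1.png',manip.get_image(c)[:,:,::-1])
s=cv2.imread('pics/scene1.png');t=cv2.imread('pics/top1.png')
f=lambda im,x,y,w,h:cv2.resize(im[y:y+h,x:x+w],None,fx=4,fy=4,interpolation=cv2.INTER_CUBIC)
cv2.imwrite('pics/c2.png',np.hstack([f(s,230,190,100,140),f(t,230,160,100,140)]))"
```

```text
t 3.02 pos [0.5805 0.1318 0.293 ] yaw -1.258 tilt z [ 0.01  -0.004 -1.   ] w 0.085 F [-0.1 -0.  -0.5] q [ 0.11  0.28  1.36 -0.01  1.5   1.37]
shift mm [ 15.8   5.6 105. ] rot deg [-0.45 -0.4   0.58]
```

View pics/c2.png

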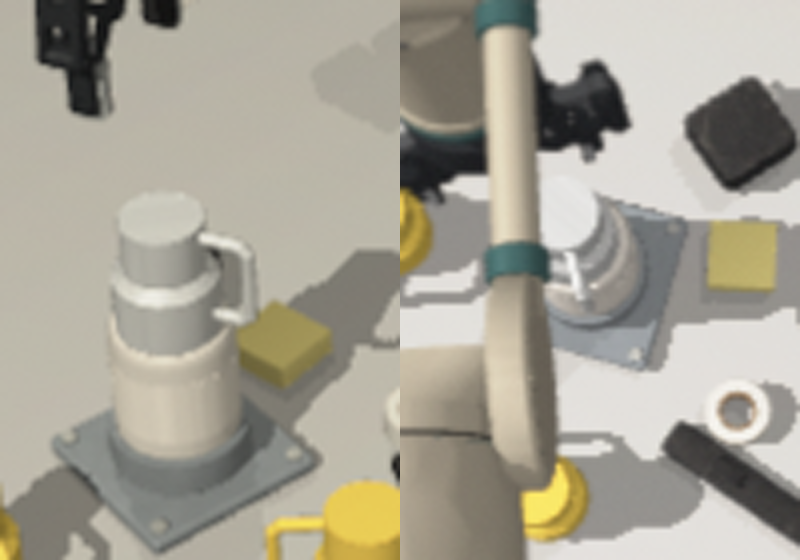

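The gripper (finger seen at scene (252,215)) is above and a little behind the cup. I'll correct sideways first, then go down.

>>> {"method": "send_rows", "body": {
  "plan": [
    {"linear":[0.008,0.003,0.01],"delta_rot":[-0.4,-0.4,0.6],"fingers":0.085},
    {"linear":[0.008,0.003,0.02],"delta_rot":[0,0,0],"fingers":0.085},
    {"linear":[0,0,0.015],"delta_rot":[0,0,0],"fingers":0.085},
    {"linear":[0,0,0],"delta_rot":[0,0,0],"fingers":0.085}
  ]
}}

```text
clock: 3.45
position: [0.5765, 0.1029, 0.247]
ee_rot: [0.002, 0.803, -0.596, 0.002]
contact_force: [0.2, -0.5, -0.4]
width: 0.0852
```

```bash
python3 -c "
from h import *
to(.581,.1146,.188,-1.268)
s=manip.get_state();M=R.from_quat(s['ee_rot'][[1,2,3,0]])
P=s['position']+M.apply([[0.045,0,.015],[-.045,0,.015],[0,0,.006]])
im=manip.get_image('scene')[:,:,::-1].copy()
print(proj('scene',P).round(1))
im=cv2.resize(im[180:300,230:330],None,fx=5,fy=5,interpolation=cv2.INTER_CUBIC)
for u in proj('scene',P): cv2.circle(im,tuple(((u-[230,180])*5).astype(int)),4,(0,0,255),-1)
cv2.imwrite('pics/c3.png',im)"
```

```text
t 3.45 pos [0.5765 0.1029 0.247 ] yaw -1.2782 tilt z [-0.    -0.006 -1.   ] w 0.0852 F [ 0.2 -0.5 -0.4] q [ 0.06  0.29  1.45 -0.01  1.4   1.34]
shift mm [-10.2  -7.8  58.9] rot deg [ 0.12 -0.3  -0.59]
[[282.  217.4]
 [265.1 239.8]
 [273.5 225.1]]
```

View pics/c3.png

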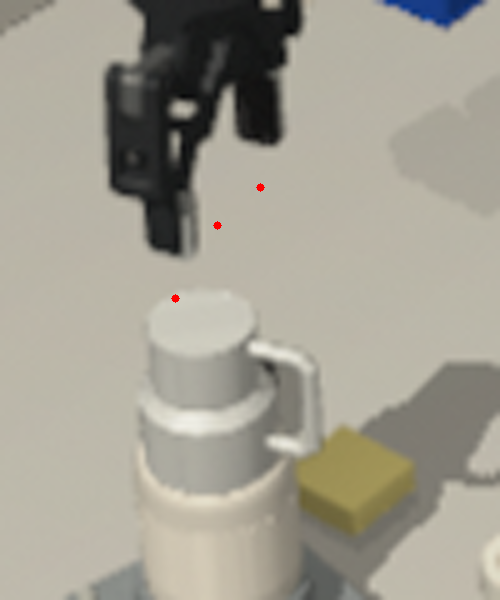

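The fingertips show about 10 px higher than the pose projects, so I'll check that against the open-finger geometry before going down.

>>> {"method": "send_rows", "body": {
  "plan": [
    {"linear":[0,0,0],"delta_rot":[0,0,0],"fingers":0.085},
    {"linear":[0,0,0],"delta_rot":[0,0,0],"fingers":0.085}
  ]
}}

```text
clock: 3.67
position: [0.5768, 0.0997, 0.2492]
ee_rot: [0.002, 0.801, -0.598, 0.003]
contact_force: [-0.5, -0.1, 1.0]
width: 0.085
```

```bash
python3 -c "
from h import *
print(manip.tips_ahead)
to(.581,.1146,.188,-1.268)
im=manip.get_image('scene');to(.581,.1146,.188,-1.268)
s=manip.get_state();M=R.from_quat(s['ee_rot'][[1,2,3,0]])
for dz in(-.03,-.015,0,.025): 
  P=s['position']+M.apply([[0.045,0,dz],[-.045,0,dz]])
  print(dz,((proj('scene',P)-[230,180])*5).round().tolist(),((proj('top',P))).round().tolist())
im=cv2.resize(im[180:260,230:310,::-1],None,fx=5,fy=5,interpolation=cv2.INTER_CUBIC)
tp=manip.get_image('top')[160:240,240:320,::-1]
tp=cv2.resize(tp,None,fx=5,fy=5,interpolation=cv2.INTER_CUBIC)
cv2.imwrite('pics/c4.png',np.hstack([im,tp]))"
```

```text
0.025
t 3.67 pos [0.5768 0.0997 0.2492] yaw -1.2825 tilt z [ 0.001 -0.007 -1.   ] w 0.085 F [-0.5 -0.1  1. ] q [ 0.06  0.28  1.45 -0.01  1.41  1.34]
shift mm [-13.5  -8.3  61.1] rot deg [ 0.04 -0.4  -0.83]
t 3.72 pos [0.5771 0.0998 0.2496] yaw -1.2823 tilt z [ 0.002 -0.007 -1.   ] w 0.0854 F [-0.1 -0.9  0. ] q [ 0.06  0.28  1.45 -0.01  1.41  1.34]
shift mm [-13.6  -7.9  61.5] rot deg [-0.01 -0.42 -0.82]
-0.03 [[258.0, 98.0], [171.0, 207.0]] [[290.0, 201.0], [254.0, 210.0]]
-0.015 [[260.0, 125.0], [173.0, 235.0]] [[291.0, 203.0], [255.0, 212.0]]
0 [[262.0, 152.0], [176.0, 263.0]] [[291.0, 204.0], [256.0, 214.0]]
0.025 [[265.0, 196.0], [180.0, 308.0]] [[292.0, 207.0], [257.0, 216.0]]
```

View pics/c4.png

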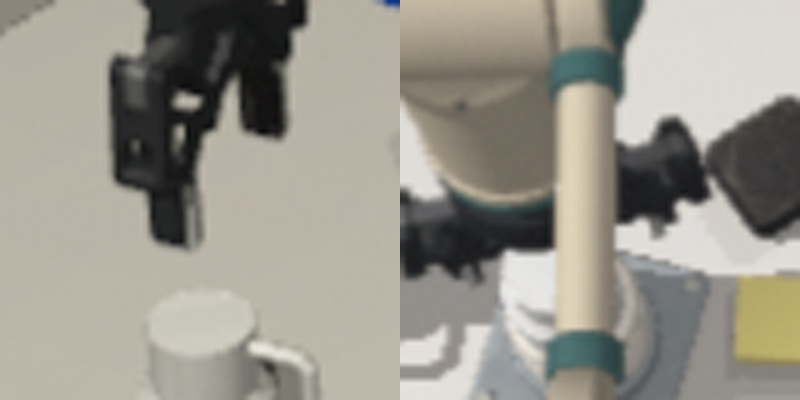

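>>> {"method": "send_rows", "body": {
  "plan": [
    {"linear":[-0.007,-0.004,0],"delta_rot":[0,-0.4,-0.8],"fingers":0.085},
    {"linear":[-0.005,-0.003,0],"delta_rot":[0,0,0],"fingers":0.085},
    {"linear":[0,0,0.01],"delta_rot":[0,0,0],"fingers":0.085},
    {"linear":[0,0,0.01],"delta_rot":[0,0,0],"fingers":0.085},
    {"linear":[0,0,0],"delta_rot":[0,0,0],"fingers":0.085},
    {"linear":[0,0,0],"delta_rot":[0,0,0],"fingers":0.085}
  ]
}}

```text
clock: 4.27
position: [0.582, 0.1166, 0.2297]
ee_rot: [-0.002, 0.807, -0.591, 0.001]
contact_force: [0.2, 0.1, 0.1]
width: 0.0852
```

```bash
python3 -c "
from h import *
to(.581,.1146,.188,-1.268)"
```

```text
t 4.27 pos [0.582  0.1166 0.2297] yaw -1.2644 tilt z [ 0.005  0.002 -1.   ] w 0.0852 F [0.2 0.1 0.1] q [0.08 0.3  1.47 0.   1.36 1.34]
shift mm [ 1.6  1.8 41.7] rot deg [-0.3   0.01  0.21]
```

>>> {"method": "send_rows", "body": {
  "plan": [
    {"linear":[0.001,0.001,0.008],"delta_rot":[-0.3,0,0],"fingers":0.085},
    {"linear":[0,0,0.01],"delta_rot":[0,0,0],"fingers":0.085},
    {"linear":[0,0,0.008],"delta_rot":[0,0,0],"fingers":0.085},
    {"linear":[0,0,0.004],"delta_rot":[0,0,0],"fingers":0.085},
    {"linear":[0,0,0],"delta_rot":[0,0,0],"fingers":0.085}
  ]
}}

```text
clock: 4.68
position: [0.5804, 0.1152, 0.1953]
ee_rot: [0.001, 0.807, -0.591, -0.001]
contact_force: [-0.4, -0.3, 0.3]
width: 0.0849
```

```bash
python3 -c "
from h import *
to(.581,.1146,.188,-1.268)
s=cv2.resize(manip.get_image('scene')[190:310,230:330,::-1],None,fx=5,fy=5,interpolation=cv2.INTER_CUBIC)
cv2.imwrite('pics/c5.png',s)"
```

```text
t 4.68 pos [0.5804 0.1152 0.1953] yaw -1.2641 tilt z [-0.003 -0.001 -1.   ] w 0.0849 F [-0.4 -0.3  0.3] q [ 0.08  0.32  1.53 -0.    1.29  1.34]
shift mm [ 0.7 -0.4  7.3] rot deg [0.19 0.03 0.22]
```

View pics/c5.png

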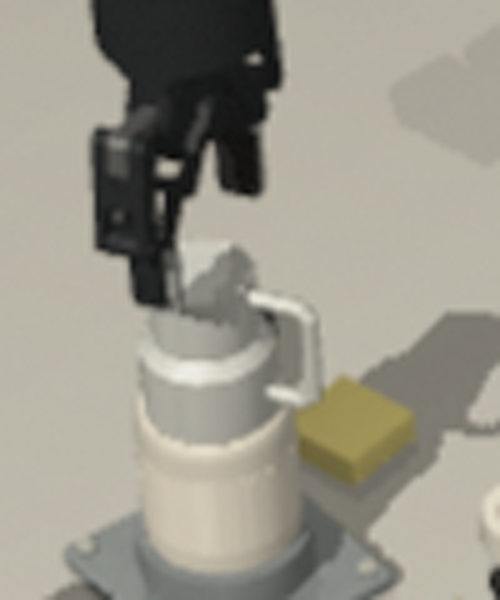

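>>> {"method": "send_rows", "body": {
  "plan": [
    {"linear":[0,0,0.006],"delta_rot":[0,0,0],"fingers":0.085},
    {"linear":[0,0,0.006],"delta_rot":[0,0,0],"fingers":0.085},
    {"linear":[0,0,0.002],"delta_rot":[0,0,0],"fingers":0.085},
    {"linear":[0,0,0],"delta_rot":[0,0,0],"fingers":0.085}
  ]
}}

```text
clock: 5.07
position: [0.5811, 0.1151, 0.1808]
ee_rot: [0.001, 0.807, -0.591, -0.0]
contact_force: [0.2, 0.3, -0.1]
width: 0.085
```

```bash
python3 -c "
from h import *
to(.581,.1146,.178,-1.268)
s=cv2.resize(manip.get_image('scene')[190:310,230:330,::-1],None,fx=5,fy=5,interpolation=cv2.INTER_CUBIC)
t=cv2.resize(manip.get_image('top')[180:260,240:300,::-1],None,fx=5,fy=5,interpolation=cv2.INTER_CUBIC)
o=np.zeros((600,800,3),np.uint8);o[:,:500]=s;o[:400,500:]=t
cv2.imwrite('pics/c6.png',o)"
```

```text
t 5.07 pos [0.5811 0.1151 0.1808] yaw -1.2643 tilt z [-0.001 -0.    -1.   ] w 0.085 F [ 0.2  0.3 -0.1] q [ 0.08  0.33  1.55 -0.    1.26  1.34]
shift mm [0.4 0.2 2.8] rot deg [0.08 0.   0.21]
```

View pics/c6.png

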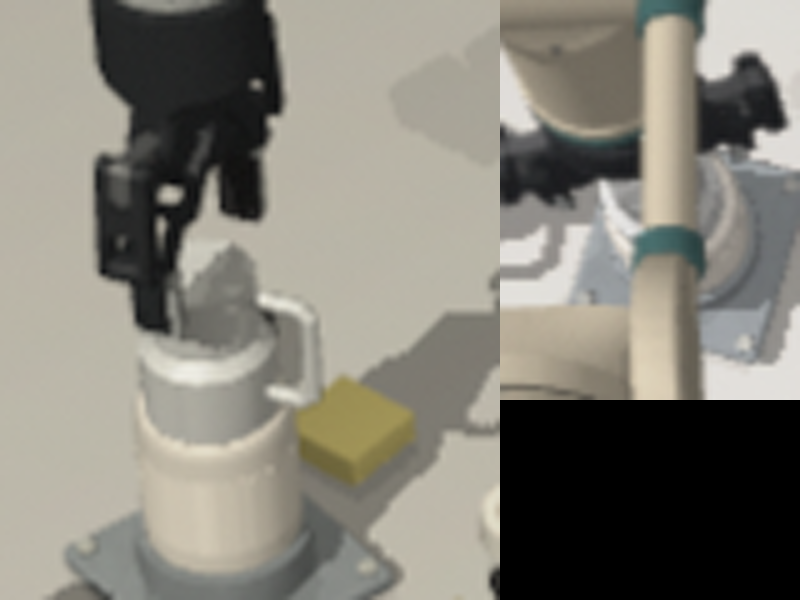

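The fingertips show around z 0.188, higher than the nominal value, and nothing is touching. I'll close here and see where the tips end up on the cylinder.

>>> {"method": "send_rows", "body": {
  "force": 40,
  "plan": [
    {"linear":[0,0,0],"delta_rot":[0,0,0.2],"fingers":0.04},
    {"linear":[0,0,0],"delta_rot":[0,0,0],"fingers":0.04},
    {"linear":[0,0,0],"delta_rot":[0,0,0],"fingers":0.04},
    {"linear":[0,0,0],"delta_rot":[0,0,0],"fingers":0.04},
    {"linear":[0,0,0],"delta_rot":[0,0,0],"fingers":0.04},
    {"linear":[0,0,0],"delta_rot":[0,0,0],"fingers":0.04},
    {"linear":[0,0,0],"delta_rot":[0,0,0],"fingers":0.04},
    {"linear":[0,0,0],"delta_rot":[0,0,0],"fingers":0.04}
  ]
}}

```text
clock: 5.83
position: [0.5822, 0.1152, 0.1827]
ee_rot: [-0.001, 0.806, -0.592, 0.001]
contact_force: [0.6, 0.1, 0.6]
width: 0.0482
```

```bash
python3 -c "
from h import *
to(.581,.1146,.178,-1.268)
s=cv2.resize(manip.get_image('scene')[190:310,230:330,::-1],None,fx=5,fy=5,interpolation=cv2.INTER_CUBIC)
cv2.imwrite('pics/c7.png',s)"
```

```text
t 5.83 pos [0.5822 0.1152 0.1827] yaw -1.2682 tilt z [ 0.002 -0.    -1.   ] w 0.0482 F [0.6 0.1 0.6] q [ 0.08  0.33  1.55 -0.    1.26  1.35]
shift mm [0.2 1.3 4.7] rot deg [-0.12 -0.04 -0.01]
```

View pics/c7.png

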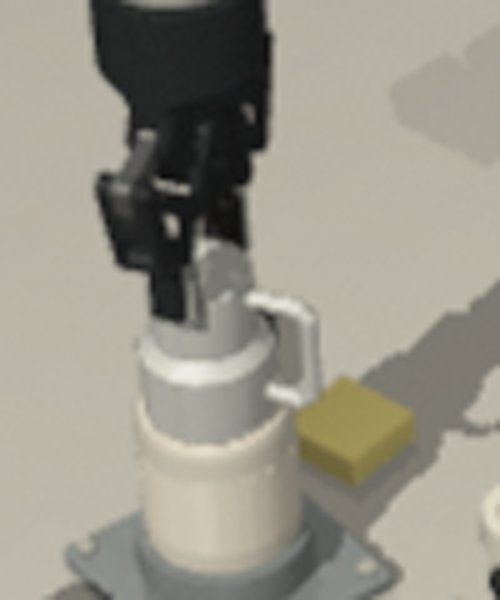

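The tips overlap the cup by only about 12 mm. I'll reopen, go 9 mm lower and grip more firmly.

>>> {"method": "send_rows", "body": {
  "force": 60,
  "plan": [
    {"linear":[0,0,0],"delta_rot":[0,0,0],"fingers":0.075},
    {"linear":[0,0,0],"delta_rot":[0,0,0],"fingers":0.075},
    {"linear":[0,0,0],"delta_rot":[0,0,0],"fingers":0.075},
    {"linear":[0,0.001,0.006],"delta_rot":[0,0,0],"fingers":0.075},
    {"linear":[0,0,0.003],"delta_rot":[0,0,0],"fingers":0.075},
    {"linear":[0,0,0.0],"delta_rot":[0,0,0],"fingers":0.04},
    {"linear":[0,0,0],"delta_rot":[0,0,0],"fingers":0.04},
    {"linear":[0,0,0],"delta_rot":[0,0,0],"fingers":0.04},
    {"linear":[0,0,0],"delta_rot":[0,0,0],"fingers":0.04},
    {"linear":[0,0,0],"delta_rot":[0,0,0],"fingers":0.04},
    {"linear":[0,0,0],"delta_rot":[0,0,0],"fingers":0.04}
  ]
}}

```text
clock: 6.8
position: [0.5812, 0.1148, 0.1731]
ee_rot: [-0.001, 0.806, -0.592, 0.001]
contact_force: [-0.6, -0.4, -0.6]
width: 0.0482
```

```bash
python3 -c "
from h import *
to(.581,.1146,.178,-1.268)"
```

```text
t 6.8 pos [0.5812 0.1148 0.1731] yaw -1.2683 tilt z [ 0.003  0.    -1.   ] w 0.0482 F [-0.6 -0.4 -0.6] q [ 0.08  0.34  1.56 -0.    1.24  1.35]
shift mm [ 0.2  0.2 -4.9] rot deg [-0.14 -0.04 -0.01]
```

>>> {"method": "send_rows", "body": {
  "plan": [
    {"linear":[0,0,-0.008],"delta_rot":[0,0,0],"fingers":0.04},
    {"linear":[0,0,-0.012],"delta_rot":[0,0,0],"fingers":0.04},
    {"linear":[0,0,-0.015],"delta_rot":[0,0,0],"fingers":0.04},
    {"linear":[0,0,-0.015],"delta_rot":[0,0,0],"fingers":0.04},
    {"linear":[0,0,-0.015],"delta_rot":[0,0,0],"fingers":0.04},
    {"linear":[0,0,-0.01],"delta_rot":[0,0,0],"fingers":0.04},
    {"linear":[0,0,0],"delta_rot":[0,0,0],"fingers":0.04}
  ]
}}

```text
clock: 7.38
position: [0.5796, 0.1148, 0.2513]
ee_rot: [0.001, 0.806, -0.592, -0.001]
contact_force: [0.6, 0.7, -1.7]
width: 0.0485
```

```bash
cat > hook.py <<'E'
from h import *
from scipy.optimize import minimize
ms={}
for c in("scene","top"):
    im=manip.get_image(c);cv2.imwrite(f"pics/{c}2.png",im[:,:,::-1])
    r=manip.masks_of("hook",c);print(c,[(np.round(d["extent"]),round(d["p"],2),d["pixels"].sum()) for d in r])
    ms[c]=r[0]["pixels"]
S=4
a=np.linspace(0,2*np.pi,40)
def ren(c,p):
    m=np.zeros((480*S,640*S),np.uint8)
    foot=np.concatenate([np.c_[.05*np.cos(a),.05*np.sin(a),0*a+z] for z in(0,.008)])
    q=lambda L:np.round(proj(c,place(p,L))*S).astype(np.int32)
    cv2.fillConvexPoly(m,cv2.convexHull(q(foot)),1)
    i=manip.camera_info(c);d=1.2;f=i["K"][0,0]
    cv2.polylines(m,[q([(0,0,.004),(0,0,.2)])],False,1,int(.012*f/d*S))
    cv2.polylines(m,[q([(0,0,.2),(-.087,0,.2),(-.097,0,.205),(-.099,0,.214)])],False,1,int(.008*f/d*S))
    return cv2.resize(m.astype(np.float32),(640,480),interpolation=cv2.INTER_AREA)
for cs in(("scene","top"),("scene",),("top",)):
    cost=lambda p:sum((1-np.minimum(ren(c,p/[100,100,10]),ms[c]).sum()/np.maximum(ren(c,p/[100,100,10]),ms[c]).sum()) for c in cs)
    x0=np.array([56.1,-22,-2.5])
    r=minimize(cost,x0,method="Nelder-Mead",options=dict(initial_simplex=[x0,x0+[1,0,0],x0+[0,1,0],x0+[0,0,1.0]],maxiter=60))
    print(cs,r.x/[100,100,10],r.fun)
E
python3 hook.py; python3 -c "
from h import *
to(.445,-.148,.2225,-.25)"
```

```text
scene [(array([342., 183., 387., 253.]), 0.77, np.int64(937)), (array([262., 249., 284., 270.]), 0.16, np.int64(348))]
top [(array([373., 221., 401., 257.]), 0.93, np.int64(907))]
('scene', 'top') [ 0.56188754 -0.21945061 -0.22684465] 0.23885434865951538
('scene',) [ 0.56349607 -0.22140422 -0.26686135] 0.18248695135116577
t 7.58 pos [0.5778 0.1147 0.2478] yaw -1.2682 tilt z [-0.009 -0.001 -1.   ] w 0.0482 F [ 0.4 -0.3 -0.6] q [ 0.08  0.29  1.44 -0.    1.42  1.35]
shift mm [211.2 204.8  26.7] rot deg [  0.4    0.35 -58.34]Traceback (most recent call last):
  File "hook.py", line 22, in <module>
    r=minimize(cost,x0,method="Nelder-Mead",options=dict(initial_simplex=[x0,x0+[1,0,0],x0+[0,1,0],x0+[0,0,1.0]],maxiter=60))
    res = _minimize_neldermead(fun, x0, args, callback, bounds=bounds,
                               **options)
    fxr = func(xr)
    fx = function(np.copy(x), *(wrapper_args + args))
  File "hook.py", line 20, in <lambda>
    cost=lambda p:sum((1-np.minimum(ren(c,p/[100,100,10]),ms[c]).sum()/np.maximum(ren(c,p/[100,100,10]),ms[c]).sum()) for c in cs)
                  ~~~^^^^^^^^^^^^^^^^^^^^^^^^^^^^^^^^^^^^^^^^^^^^^^^^^^^^^^^^^^^^^^^^^^^^^^^^^^^^^^^^^^^^^^^^^^^^^^^^^^^^^^^^^^^^^
  File "hook.py", line 20, in <genexpr>
    cost=lambda p:sum((1-np.minimum(ren(c,p/[100,100,10]),ms[c]).sum()/np.maximum(ren(c,p/[100,100,10]),ms[c]).sum()) for c in cs)
                                    ~~~^^^^^^^^^^^^^^^^^^
  File "hook.py", line 15, in ren
    i=manip.camera_info(c);d=1.2;f=i["K"][0,0]
ValueError: time passes only in moves, steps and waits
```

>>> {"method": "send_rows", "body": {
  "plan": [
    {"linear":[0.021,0.02,0],"delta_rot":[0,0,-5.8],"fingers":0.04},
    {"linear":[0.019,0.022,0],"delta_rot":[0,0,-5.8],"fingers":0.04},
    {"linear":[0.0165,0.0245,0],"delta_rot":[0,0,-5.8],"fingers":0.04},
    {"linear":[0.014,0.026,0],"delta_rot":[0,0,-5.8],"fingers":0.04},
    {"linear":[0.011,0.027,0],"delta_rot":[0,0,-5.8],"fingers":0.04},
    {"linear":[0.008,0.028,0],"delta_rot":[0,0,-5.8],"fingers":0.04},
    {"linear":[0.0055,0.029,0],"delta_rot":[0,0,-5.8],"fingers":0.04},
    {"linear":[0.0025,0.029,0],"delta_rot":[0,0,-5.8],"fingers":0.04},
    {"linear":[0,0.02,0],"delta_rot":[0,0,-5.8],"fingers":0.04},
    {"linear":[-0.001,0.01,0],"delta_rot":[0,0,-3],"fingers":0.04},
    {"linear":[0,0,0],"delta_rot":[0,0,0],"fingers":0.04},
    {"linear":[0,0,0],"delta_rot":[0,0,0],"fingers":0.04}
  ]
}}

```text
clock: 8.58
position: [0.4512, -0.13, 0.2354]
ee_rot: [-0.001, 0.992, -0.127, -0.016]
contact_force: [-0.2, 0.2, -0.2]
width: 0.0486
```

Run:
```python
from h import *
to(.445,-.148,.2225,-.247)
I={c:manip.camera_info(c) for c in("scene","top")}
def pj(c,P):
    i=I[c];return cv2.projectPoints(np.array(P,float).reshape(-1,1,3),i["rvec"],i["tvec"],i["K"],i["dist"])[0][0,0]
r=lambda p:np.r_[pj("scene",p)-[386.6,192.6],pj("top",p)-[392,257.8]]
q=least_squares(r,[.46,-.2,.21]);print("tip",q.x,q.fun)
```

```text
t 8.58 pos [ 0.4512 -0.13    0.2354] yaw -0.2544 tilt z [-0.032  0.005 -0.999] w 0.0486 F [-0.2  0.2 -0.2] q [-0.42  0.13  1.69 -0.01  1.35 -0.17]
shift mm [-1.1 18.9 13. ] rot deg [ 0.15  1.87 -0.42]
tip [ 0.46923386 -0.19637459  0.2137743 ] [ 0.03075267  0.00414979 -0.01447938 -0.02749067]
```

>>> {"method": "send_rows", "body": {
  "plan": [
    {"linear":[0,0.009,0.005],"delta_rot":[0,1.8,-0.3],"fingers":0.04},
    {"linear":[0,0.008,0.006],"delta_rot":[0,0,0],"fingers":0.04},
    {"linear":[0,0,0],"delta_rot":[0,0,0],"fingers":0.04},
    {"linear":[0,0,0],"delta_rot":[0,0,0],"fingers":0.04}
  ]
}}

```text
clock: 8.92
position: [0.4473, -0.1441, 0.2222]
ee_rot: [-0.001, 0.992, -0.125, -0.002]
contact_force: [0.1, 0.5, -0.8]
width: 0.0489
```

Run:
```python
from h import *
to(.445,-.148,.2225,-.247)
o=[]
s=manip.get_state();p=s["position"];M=R.from_quat(s["ee_rot"][[1,2,3,0]])
L=p+M.apply([[0,.041,.0151],[0,.054,.0151+.027],[0,.054,.0151-.027],[0,.0,.0581-.078]])  # loop, outer corners, cup top
for c,(x,y) in(("scene",(320,140)),("top",(350,200))):
    im=manip.get_image(c)[y:y+100,x:x+100,::-1].copy()
    im=cv2.resize(im,None,fx=4,fy=4,interpolation=cv2.INTER_CUBIC)
    for u in proj(c,L): cv2.circle(im,tuple(((u-[x,y])*4).astype(int)),3,(0,0,255),-1)
    for u in proj(c,place((.562,-.2197,-.245),[(-.05,0,.2),(-.085,0,.2),(-.099,0,.214)])): cv2.circle(im,tuple(((u-[x,y])*4).astype(int)),3,(0,255,0),-1)
    o.append(im)
cv2.imwrite("pics/c8.png",np.hstack(o))
```

```text
t 8.92 pos [ 0.4473 -0.1441  0.2222] yaw -0.2516 tilt z [-0.003  0.001 -1.   ] w 0.0489 F [ 0.1  0.5 -0.8] q [-0.46  0.13  1.73 -0.    1.29 -0.21]
shift mm [-1.3  4.4 -0.3] rot deg [-0.03  0.21 -0.26]
```

View pics/c8.png

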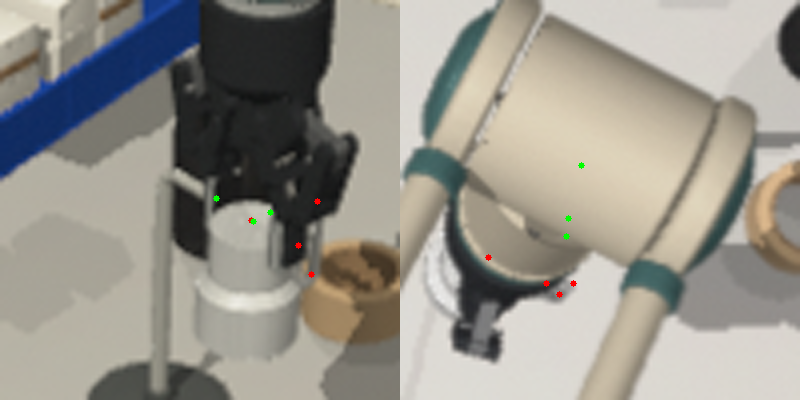

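The cup top sits at about (245,222), predicted (251,219), and the handle at about (314,255) agrees with the model within a few mm. Next I correct sideways and feed the handle over the tip.

>>> {"method": "send_rows", "body": {
  "plan": [
    {"linear":[-0.001,0.0025,-0.001],"delta_rot":[0,0,0],"fingers":0.04},
    {"linear":[0,0.0015,-0.001],"delta_rot":[0,0,0],"fingers":0.04},
    {"linear":[0,0,0],"delta_rot":[0,0,0],"fingers":0.04},
    {"linear":[0,0,0],"delta_rot":[0,0,0],"fingers":0.04}
  ]
}}

```text
clock: 9.35
position: [0.4468, -0.147, 0.2251]
ee_rot: [-0.001, 0.992, -0.124, -0.001]
contact_force: [0.2, -0.1, -0.6]
width: 0.0483
```

Run:
```python
from h import *
u=np.array([-.97,.2425]);ty=np.array([-.2425,-.97])
a=np.array([.562,-.2197])+.062*u-.041*ty
to(a[0],a[1],.2245,-.245)
```

```text
t 9.35 pos [ 0.4468 -0.147   0.2251] yaw -0.2492 tilt z [-0.002  0.001 -1.   ] w 0.0483 F [ 0.2 -0.1 -0.6] q [-0.47  0.12  1.72  0.    1.3  -0.22]
shift mm [67.4  1.3  0.4] rot deg [-0.04  0.15 -0.24]
```

>>> {"method": "send_rows", "body": {
  "plan": [
    {"linear":[0.007,0.001,0],"delta_rot":[0,0,-0.2],"fingers":0.04},
    {"linear":[0.008,0,0],"delta_rot":[0,0,0],"fingers":0.04},
    {"linear":[0.008,0,0],"delta_rot":[0,0,0],"fingers":0.04},
    {"linear":[0.008,0,0],"delta_rot":[0,0,0],"fingers":0.04},
    {"linear":[0.004,0,0],"delta_rot":[0,0,0],"fingers":0.04},
    {"linear":[0,0,0],"delta_rot":[0,0,0],"fingers":0.04}
  ]
}}

```text
clock: 9.85
position: [0.4856, -0.1579, 0.2254]
ee_rot: [-0.0, 0.992, -0.123, 0.0]
contact_force: [0.1, 0.4, 0.1]
width: 0.0482
```

Run:
```python
from h import *
u=np.array([-.97,.2425]);ty=np.array([-.2425,-.97])
a=np.array([.562,-.2197])+.062*u-.041*ty
to(a[0],a[1],.2245,-.245)
```

```text
t 9.85 pos [ 0.4856 -0.1579  0.2254] yaw -0.2456 tilt z [ 0.     0.001 -1.   ] w 0.0482 F [0.1 0.4 0.1] q [-0.45  0.18  1.65  0.    1.31 -0.21]
shift mm [27.1  0.4  0.9] rot deg [-0.04 -0.   -0.04]
```

>>> {"method": "send_rows", "body": {
  "plan": [
    {"linear":[0.007,0,0],"delta_rot":[0,0,0],"fingers":0.04},
    {"linear":[0.007,0,0],"delta_rot":[0,0,0],"fingers":0.04},
    {"linear":[0.006,0,0],"delta_rot":[0,0,0],"fingers":0.04},
    {"linear":[0.004,0,0],"delta_rot":[0,0,0],"fingers":0.04},
    {"linear":[0,0,0.005],"delta_rot":[0,0,0],"fingers":0.04},
    {"linear":[0,0,0.006],"delta_rot":[0,0,0],"fingers":0.04},
    {"linear":[0,0,0.004],"delta_rot":[0,0,0],"fingers":0.04},
    {"linear":[0,0,0],"delta_rot":[0,0,0],"fingers":0.04}
  ]
}}

```text
clock: 10.52
position: [0.5114, -0.1642, 0.208]
ee_rot: [-0.001, 0.992, -0.122, -0.001]
contact_force: [0.5, 0.6, -1.0]
width: 0.0482
```

Run:
```python
from h import *
u=np.array([-.97,.2425]);ty=np.array([-.2425,-.97])
a=np.array([.562,-.2197])+.062*u-.041*ty
to(a[0],a[1],.196,-.245)
```

```text
t 10.52 pos [ 0.5114 -0.1642  0.208 ] yaw -0.2453 tilt z [-0.002  0.001 -1.   ] w 0.0482 F [ 0.5  0.6 -1. ] q [-0.44  0.24  1.62  0.    1.29 -0.2 ]
shift mm [ 0.6  0.6 12. ] rot deg [-0.05  0.12 -0.02]
```

>>> {"method": "send_rows", "body": {
  "plan": [
    {"linear":[0,0,0.003],"delta_rot":[0,0,0],"fingers":0.04},
    {"linear":[0,0,0.003],"delta_rot":[0,0,0],"fingers":0.04},
    {"linear":[0,0,0.002],"delta_rot":[0,0,0],"fingers":0.04},
    {"linear":[0,0,0],"delta_rot":[0,0,0],"fingers":0.04}
  ]
}}

```text
clock: 10.85
position: [0.5101, -0.1637, 0.1986]
ee_rot: [-0.001, 0.992, -0.122, -0.002]
contact_force: [0.0, 0.3, -0.3]
width: 0.0488
```

>>> {"method": "send_rows", "body": {
  "plan": [
    {"linear":[0,0,0.002],"delta_rot":[0,0,0],"fingers":0.04},
    {"linear":[0,0,0.001],"delta_rot":[0,0,0],"fingers":0.04},
    {"linear":[0,0,0],"delta_rot":[0,0,0],"fingers":0.04}
  ]
}}

```text
clock: 11.1
position: [0.51, -0.1637, 0.1956]
ee_rot: [-0.001, 0.992, -0.122, -0.002]
contact_force: [0.7, 0.0, -0.1]
width: 0.0485
```

>>> {"method": "send_rows", "body": {
  "plan": [
    {"linear":[0,0,0.002],"delta_rot":[0,0,0],"fingers":0.04},
    {"linear":[0,0,0.001],"delta_rot":[0,0,0],"fingers":0.04},
    {"linear":[0,0,0],"delta_rot":[0,0,0],"fingers":0.04}
  ]
}}

```text
clock: 11.35
position: [0.5103, -0.1638, 0.1942]
ee_rot: [-0.0, 0.992, -0.123, -0.001]
contact_force: [-1.1, 0.5, 3.0]
width: 0.048
```

Run:
```python
from h import *
u=np.array([-.97,.2425]);ty=np.array([-.2425,-.97])
a=np.array([.562,-.2197])+.062*u-.041*ty
to(a[0],a[1],.196,-.245);print(manip.get_state()["moment"])
o=[]
s=manip.get_state();p=s["position"];M=R.from_quat(s["ee_rot"][[1,2,3,0]])
for c,(x,y) in(("scene",(320,160)),("top",(350,200))):
    im=manip.get_image(c)[y:y+80,x:x+80,::-1].copy()
    o.append(cv2.resize(im,None,fx=5,fy=5,interpolation=cv2.INTER_CUBIC))
cv2.imwrite("pics/c9.png",np.hstack(o))
```

```text
t 11.35 pos [ 0.5103 -0.1638  0.1942] yaw -0.2457 tilt z [-0.002  0.001 -1.   ] w 0.048 F [-1.1  0.5  3. ] q [-0.44  0.24  1.65  0.    1.25 -0.2 ]
shift mm [ 1.8  0.7 -1.8] rot deg [-0.04  0.1  -0.04]
[-0.04775737  0.2348794  -0.04011404]
```

Contact (3 N up) came at z 0.194, against a predicted 0.196, so the handle is on the bar. Release and back off straight up.

>>> {"method": "send_rows", "body": {
  "plan": [
    {"linear":[0,0,0],"delta_rot":[0,0,0],"fingers":0.085},
    {"linear":[0,0,0],"delta_rot":[0,0,0],"fingers":0.085},
    {"linear":[0,0,0],"delta_rot":[0,0,0],"fingers":0.085},
    {"linear":[0,0,0],"delta_rot":[0,0,0],"fingers":0.085},
    {"linear":[0,0,0],"delta_rot":[0,0,0],"fingers":0.085},
    {"linear":[0,0,0],"delta_rot":[0,0,0],"fingers":0.085},
    {"linear":[0,0,-0.01],"delta_rot":[0,0,0],"fingers":0.085},
    {"linear":[0,0,-0.025],"delta_rot":[0,0,0],"fingers":0.085},
    {"linear":[0,0,-0.03],"delta_rot":[0,0,0],"fingers":0.085},
    {"linear":[0,0,-0.03],"delta_rot":[0,0,0],"fingers":0.085},
    {"linear":[0,0,-0.01],"delta_rot":[0,0,0],"fingers":0.085},
    {"linear":[0,0,0],"delta_rot":[0,0,0],"fingers":0.085}
  ]
}}

```text
clock: 12.45
position: [0.51, -0.1638, 0.3037]
ee_rot: [-0.001, 0.992, -0.123, -0.002]
contact_force: [0.8, -0.0, -0.6]
width: 0.085
```

Run:
```python
from h import *
to(.5812,.1148,.25,-.5)
for c in("scene","top"):
    im=manip.get_image(c); cv2.imwrite(f"pics/{c}9.png",im[:,:,::-1])
    print([(np.round(d["extent"]),round(d["p"],2)) for d in manip.find_in("cup",c)])
im=cv2.imread("pics/scene9.png")[160:260,230:400]
cv2.imwrite("pics/c9.png",cv2.resize(im,None,fx=4.7,fy=4.7,interpolation=cv2.INTER_CUBIC))
```

```text
t 12.45 pos [ 0.51   -0.1638  0.3037] yaw -0.2456 tilt z [-0.004  0.003 -1.   ] w 0.085 F [ 0.8 -0.  -0.6] q [-0.44  0.19  1.45  0.    1.51 -0.2 ]
shift mm [   1.6 -287.5   54.2] rot deg [-0.06  0.3  14.57]
[(array([298., 309., 338., 353.]), 0.73), (array([365., 187., 395., 221.]), 0.71), (array([208., 306., 234., 347.]), 0.69)]
[(array([368., 233., 406., 260.]), 0.82), (array([215., 205., 237., 232.]), 0.65), (array([250., 266., 281., 297.]), 0.57)]
```

View pics/c9.png

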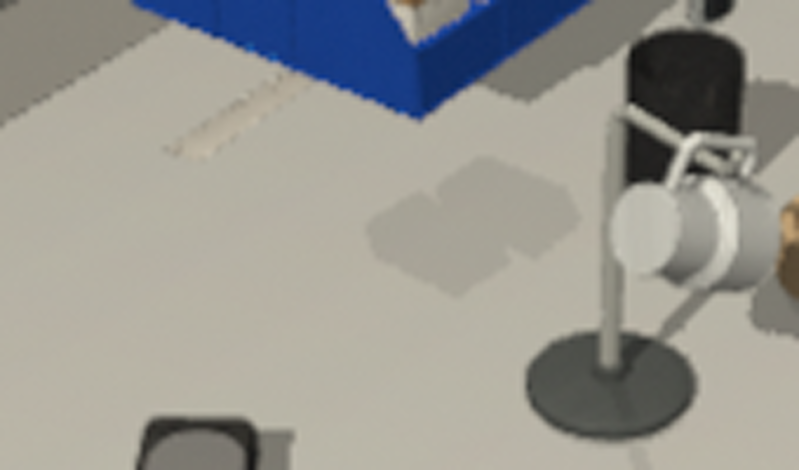

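The silver cup hangs by its handle on the bar at crop (700,220) and the stand is undisturbed. Next, the cap.

>>> {"method": "send_rows", "body": {
  "plan": [
    {"linear":[0,-0.025,0],"delta_rot":[0,0,0],"fingers":0.085},
    {"linear":[0,-0.033,0],"delta_rot":[0,0,0],"fingers":0.085},
    {"linear":[0,-0.033,0],"delta_rot":[0,0,0],"fingers":0.085},
    {"linear":[0,-0.033,0],"delta_rot":[0,0,0],"fingers":0.085},
    {"linear":[0,-0.033,0],"delta_rot":[0,0,0],"fingers":0.085},
    {"linear":[0,-0.033,0],"delta_rot":[0,0,0],"fingers":0.085},
    {"linear":[0,-0.033,0],"delta_rot":[0,0,0],"fingers":0.085},
    {"linear":[0,-0.03,0],"delta_rot":[0,0,0],"fingers":0.085},
    {"linear":[0,-0.015,0],"delta_rot":[0,0,0],"fingers":0.085},
    {"linear":[0,-0.005,0],"delta_rot":[0,0,5],"fingers":0.085},
    {"linear":[0,0,0],"delta_rot":[0,0,5],"fingers":0.085},
    {"linear":[0,0,0],"delta_rot":[0,0,0],"fingers":0.085}
  ]
}}

```text
clock: 13.65
position: [0.5688, 0.1147, 0.2771]
ee_rot: [0.001, 0.977, -0.214, -0.026]
contact_force: [-0.2, -0.4, 1.0]
width: 0.0849
```

Run:
```python
from h import *
to(.5812,.1148,.18,-.45)
```

```text
t 13.65 pos [0.5688 0.1147 0.2771] yaw -0.431 tilt z [-0.052  0.009 -0.999] w 0.0849 F [-0.2 -0.4  1. ] q [0.07 0.29 1.37 0.01 1.53 0.5 ]
shift mm [16.1 -6.6 96.3] rot deg [0.81 2.9  1.11]
```

>>> {"method": "send_rows", "body": {
  "plan": [
    {"linear":[0.006,-0.003,0],"delta_rot":[0.8,2.9,1],"fingers":0.085},
    {"linear":[0.005,-0.002,0.01],"delta_rot":[0,0,0],"fingers":0.085},
    {"linear":[0,0,0.02],"delta_rot":[0,0,0],"fingers":0.085},
    {"linear":[0,0,0.02],"delta_rot":[0,0,0],"fingers":0.085},
    {"linear":[0,0,0.015],"delta_rot":[0,0,0],"fingers":0.085},
    {"linear":[0,0,0],"delta_rot":[0,0,0],"fingers":0.085},
    {"linear":[0,0,0],"delta_rot":[0,0,0],"fingers":0.085}
  ]
}}

```text
clock: 14.23
position: [0.5781, 0.1123, 0.1999]
ee_rot: [0.002, 0.976, -0.216, -0.007]
contact_force: [-0.2, 1.0, 0.6]
width: 0.0848
```

Run:
```python
from h import *
to(.5812,.1148,.133,-.45)
```

```text
t 14.23 pos [0.5781 0.1123 0.1999] yaw -0.4365 tilt z [-0.015 -0.002 -1.   ] w 0.0848 F [-0.2  1.   0.6] q [ 0.07  0.32  1.52 -0.    1.32  0.51]
shift mm [ 2.6 -4.1 66.8] rot deg [0.46 0.74 0.78]
```

>>> {"method": "send_rows", "body": {
  "plan": [
    {"linear":[0.001,-0.002,0.01],"delta_rot":[0.4,0.7,0.7],"fingers":0.085},
    {"linear":[0.001,-0.001,0.012],"delta_rot":[0,0,0],"fingers":0.085},
    {"linear":[0,0,0.012],"delta_rot":[0,0,0],"fingers":0.085},
    {"linear":[0,0,0.008],"delta_rot":[0,0,0],"fingers":0.085},
    {"linear":[0,0,0.004],"delta_rot":[0,0,0],"fingers":0.085},
    {"linear":[0,0,0],"delta_rot":[0,0,0],"fingers":0.085},
    {"linear":[0,0,0],"delta_rot":[0,0,0],"fingers":0.085}
  ]
}}

```text
clock: 14.82
position: [0.5841, 0.1122, 0.1541]
ee_rot: [0.0, 0.975, -0.221, 0.001]
contact_force: [-0.2, 0.0, 0.1]
width: 0.085
```

Run:
```python
from h import *
to(.5812,.1148,.133,-.45)
```

```text
t 14.82 pos [0.5841 0.1122 0.1541] yaw -0.4466 tilt z [ 0.001 -0.    -1.   ] w 0.085 F [-0.2  0.   0.1] q [ 0.07  0.36  1.59 -0.    1.2   0.52]
shift mm [-3.7 -1.1 21.1] rot deg [-0.   -0.07  0.2 ]
```

>>> {"method": "send_rows", "body": {
  "plan": [
    {"linear":[-0.002,-0.001,0.005],"delta_rot":[0,0,0],"fingers":0.085},
    {"linear":[-0.001,0,0.007],"delta_rot":[0,0,0],"fingers":0.085},
    {"linear":[0,0,0.005],"delta_rot":[0,0,0],"fingers":0.085},
    {"linear":[0,0,0.001],"delta_rot":[0,0,0],"fingers":0.085},
    {"linear":[0,0,0],"delta_rot":[0,0,0],"fingers":0.085},
    {"linear":[0,0,0],"delta_rot":[0,0,0],"fingers":0.085}
  ]
}}

```text
clock: 15.32
position: [0.5828, 0.1148, 0.1365]
ee_rot: [-0.0, 0.975, -0.221, 0.002]
contact_force: [0.7, 0.5, -1.4]
width: 0.0852
```

Run:
```python
from h import *
to(.5812,.1148,.133,-.45)
im=manip.get_image("scene")[200:300,230:320,::-1]
cv2.imwrite("pics/c10.png",cv2.resize(im,None,fx=6,fy=6,interpolation=cv2.INTER_CUBIC))
```

```text
t 15.32 pos [0.5828 0.1148 0.1365] yaw -0.446 tilt z [ 0.005 -0.    -1.   ] w 0.0852 F [ 0.7  0.5 -1.4] q [ 0.08  0.37  1.61 -0.    1.15  0.52]
shift mm [-1.5  0.7  3.5] rot deg [-0.12 -0.25  0.23]
```

>>> {"method": "send_rows", "body": {
  "force": 90,
  "plan": [
    {"linear":[-0.001,0.0005,0.002],"delta_rot":[0,-0.2,0],"fingers":0.035},
    {"linear":[0,0,0],"delta_rot":[0,0,0],"fingers":0.035},
    {"linear":[0,0,0],"delta_rot":[0,0,0],"fingers":0.035},
    {"linear":[0,0,0],"delta_rot":[0,0,0],"fingers":0.035},
    {"linear":[0,0,0],"delta_rot":[0,0,0],"fingers":0.035},
    {"linear":[0,0,0],"delta_rot":[0,0,0],"fingers":0.035},
    {"linear":[0,0,0],"delta_rot":[0,0,0],"fingers":0.035}
  ]
}}

```text
clock: 15.95
position: [0.5834, 0.1143, 0.1364]
ee_rot: [-0.001, 0.975, -0.221, 0.003]
contact_force: [-0.1, 0.5, 1.2]
width: 0.0468
```

Run:
```python
from h import *
to(.5812,.1148,.133,-.45)
im=manip.get_image("scene")[200:300,230:320,::-1]
cv2.imwrite("pics/c10.png",cv2.resize(im,None,fx=6,fy=6,interpolation=cv2.INTER_CUBIC))
```

```text
t 15.95 pos [0.5834 0.1143 0.1364] yaw -0.4459 tilt z [ 0.006  0.001 -1.   ] w 0.0468 F [-0.1  0.5  1.2] q [0.08 0.37 1.62 0.   1.15 0.52]
shift mm [-2.2  0.6  3.4] rot deg [-0.21 -0.31  0.24]
```

>>> {"method": "send_rows", "body": {
  "plan": [
    {"linear":[0,0,0.002],"delta_rot":[0,0,0],"fingers":0.035},
    {"linear":[0,0,0.002],"delta_rot":[0,0,0],"fingers":0.035},
    {"linear":[0,0,0.0015],"delta_rot":[0,0,0],"fingers":0.035},
    {"linear":[0,0,0],"delta_rot":[0,0,0],"fingers":0.035}
  ]
}}

```text
clock: 16.33
position: [0.5835, 0.1143, 0.1329]
ee_rot: [-0.001, 0.975, -0.221, 0.004]
contact_force: [-1.4, -0.3, 6.8]
width: 0.0468
```

Run:
```python
from h import *
to(.5812,.1148,.131,-.45);print(manip.get_state()["moment"])
```

```text
t 16.33 pos [0.5835 0.1143 0.1329] yaw -0.4457 tilt z [ 0.008  0.001 -1.   ] w 0.0468 F [-1.4 -0.3  6.8] q [0.08 0.37 1.62 0.   1.14 0.52]
shift mm [-2.3  0.6  1.9] rot deg [-0.23 -0.37  0.25]
[-0.14113173  0.24450354 -0.00831563]
```

>>> {"method": "send_rows", "body": {
  "plan": [
    {"linear":[0,0,0.0015],"delta_rot":[0,0,0],"fingers":0.035},
    {"linear":[0,0,0.001],"delta_rot":[0,0,0],"fingers":0.035},
    {"linear":[0,0,0.0005],"delta_rot":[0,0,0],"fingers":0.035}
  ]
}}

```text
clock: 16.58
position: [0.5835, 0.1143, 0.1325]
ee_rot: [-0.001, 0.975, -0.221, 0.004]
contact_force: [-0.8, -1.1, 6.8]
width: 0.0467
```

>>> {"method": "send_rows", "body": {
  "plan": [
    {"linear":[0,0,0.0005],"delta_rot":[0,0,-3],"fingers":0.035},
    {"linear":[0,0,0.0003],"delta_rot":[0,0,-4],"fingers":0.035},
    {"linear":[0,0,0.0003],"delta_rot":[0,0,-4],"fingers":0.035}
  ]
}}

```text
clock: 16.83
position: [0.5839, 0.1141, 0.1336]
ee_rot: [-0.001, 0.992, -0.123, 0.006]
contact_force: [0.1, 0.5, -1.7]
width: 0.0469
```

Run:
```python
from h import *
to(.5825,.1145,.131,.55);print(manip.get_state()["moment"])
```

```text
t 16.83 pos [0.5839 0.1141 0.1336] yaw -0.2471 tilt z [ 0.012  0.    -1.   ] w 0.0469 F [ 0.1  0.5 -1.7] q [ 0.08  0.37  1.62 -0.    1.14  0.32]
shift mm [-1.5 -0.1  2.6] rot deg [  0.08  -0.68 -45.67]
[-0.00859159 -0.05910441  0.10237228]
```

The first press was too shallow and probably slipped. I'll press again with bigger steps and a stronger grip and watch the force.

>>> {"method": "send_rows", "body": {
  "force": 120,
  "plan": [
    {"linear":[0,0,0],"delta_rot":[0,-0.5,0],"fingers":0.03},
    {"linear":[0,0,0],"delta_rot":[0,0,0],"fingers":0.03},
    {"linear":[0,0,0.003],"delta_rot":[0,0,0],"fingers":0.03},
    {"linear":[0,0,0.003],"delta_rot":[0,0,0],"fingers":0.03},
    {"linear":[0,0,0.003],"delta_rot":[0,0,0],"fingers":0.03}
  ]
}}

```text
clock: 17.25
position: [0.5839, 0.1142, 0.1294]
ee_rot: [-0.002, 0.992, -0.125, 0.002]
contact_force: [-8.0, -0.5, 24.2]
width: 0.0459
```

>>> {"method": "send_rows", "body": {
  "plan": [
    {"linear":[0,0,0.003],"delta_rot":[0,0,0],"fingers":0.03},
    {"linear":[0,0,0.003],"delta_rot":[0,0,0],"fingers":0.03}
  ]
}}

```text
clock: 17.42
position: [0.5839, 0.1142, 0.1295]
ee_rot: [-0.002, 0.992, -0.126, 0.003]
contact_force: [-4.7, -1.4, 17.8]
width: 0.046
```

Hard stop reached at 7.0 mm from the start height, so the cap hasn't slipped axially. Now turn while keeping about 10 N of push.

>>> {"method": "send_rows", "body": {
  "plan": [
    {"linear":[0,0,0.0018],"delta_rot":[0,0,-3],"fingers":0.03},
    {"linear":[0,0,0.0018],"delta_rot":[0,0,-4],"fingers":0.03},
    {"linear":[0,0,0.0018],"delta_rot":[0,0,-4],"fingers":0.03},
    {"linear":[0,0,0.0018],"delta_rot":[0,0,-4],"fingers":0.03}
  ]
}}

```text
clock: 17.75
position: [0.5844, 0.1148, 0.1299]
ee_rot: [-0.002, 1.0, 0.006, 0.006]
contact_force: [-2.3, -0.4, 10.4]
width: 0.0459
```

Run:
```python
from h import *
to(.5839,.1142,.1305,.6);print(manip.get_state()["moment"])
```

```text
t 17.75 pos [0.5844 0.1148 0.1299] yaw 0.0125 tilt z [ 0.013  0.004 -1.   ] w 0.0459 F [-2.3 -0.4 10.4] q [0.08 0.37 1.63 0.   1.13 0.06]
shift mm [-0.5  0.6 -0.6] rot deg [ 2.000e-02 -7.700e-01 -3.366e+01]
[-0.17243801  0.54764687 -0.08623457]
```

>>> {"method": "send_rows", "body": {
  "plan": [
    {"linear":[0,0,0.0016],"delta_rot":[0,-0.4,-4.2],"fingers":0.03},
    {"linear":[0,0,0.0016],"delta_rot":[0,-0.3,-4.2],"fingers":0.03},
    {"linear":[0,0,0.0016],"delta_rot":[0,0,-4.2],"fingers":0.03},
    {"linear":[0,0,0.0016],"delta_rot":[0,0,-4.2],"fingers":0.03},
    {"linear":[0,0,0.0016],"delta_rot":[0,0,-4.2],"fingers":0.03},
    {"linear":[0,0,0.0016],"delta_rot":[0,0,-4.2],"fingers":0.03},
    {"linear":[0,0,0.0016],"delta_rot":[0,0,-4.2],"fingers":0.03},
    {"linear":[0,0,0.0016],"delta_rot":[0,0,-4.2],"fingers":0.03},
    {"linear":[0,0,0.0016],"delta_rot":[0,0,0],"fingers":0.03}
  ]
}}

```text
clock: 18.5
position: [0.584, 0.1146, 0.1295]
ee_rot: [-0.0, 0.953, 0.303, 0.003]
contact_force: [-3.2, -0.8, 10.2]
width: 0.046
```

Run:
```python
from h import *
to(.5839,.1142,.1305,.6);print(manip.get_state()["moment"])
```

```text
t 18.5 pos [0.584  0.1146 0.1295] yaw 0.6164 tilt z [ 0.006  0.003 -1.   ] w 0.046 F [-3.2 -0.8 10.2] q [ 0.08  0.37  1.62  0.    1.14 -0.54]
shift mm [-0.3  0.3 -1. ] rot deg [ 0.08 -0.37  0.94]
[-0.1667277   0.4273842   0.05786617]
```

>>> {"method": "send_rows", "body": {
  "plan": [
    {"linear":[0,0,-0.003],"delta_rot":[0,0,0],"fingers":0.03},
    {"linear":[0,0,-0.004],"delta_rot":[0,0,0],"fingers":0.03},
    {"linear":[0,0,-0.004],"delta_rot":[0,0,0],"fingers":0.03}
  ]
}}

```text
clock: 18.75
position: [0.5838, 0.1146, 0.1418]
ee_rot: [-0.0, 0.953, 0.302, 0.003]
contact_force: [0.2, 0.1, 0.1]
width: 0.0457
```

>>> {"method": "send_rows", "body": {
  "plan": [
    {"linear":[0,0,-0.004],"delta_rot":[0,0,0],"fingers":0.03},
    {"linear":[0,0,-0.004],"delta_rot":[0,0,0],"fingers":0.03}
  ]
}}

```text
clock: 18.92
position: [0.5831, 0.1147, 0.1494]
ee_rot: [-0.001, 0.954, 0.301, 0.003]
contact_force: [-0.5, 0.8, -0.3]
width: 0.0459
```

>>> {"method": "send_rows", "body": {
  "plan": [
    {"linear":[0,0,-0.01],"delta_rot":[0,0,0],"fingers":0.03},
    {"linear":[0,0,-0.018],"delta_rot":[0,0,0],"fingers":0.03},
    {"linear":[0,0,-0.018],"delta_rot":[0,0,0],"fingers":0.03},
    {"linear":[0,0,-0.018],"delta_rot":[0,0,0],"fingers":0.03},
    {"linear":[0,0,-0.015],"delta_rot":[0,0,0],"fingers":0.03},
    {"linear":[0,0,-0.008],"delta_rot":[0,0,0],"fingers":0.03},
    {"linear":[0,0,0],"delta_rot":[0,0,0],"fingers":0.03},
    {"linear":[0,0,0],"delta_rot":[0,0,0],"fingers":0.03}
  ]
}}

```text
clock: 19.58
position: [0.5816, 0.115, 0.2408]
ee_rot: [-0.002, 0.954, 0.3, 0.0]
contact_force: [-0.5, -0.0, -0.5]
width: 0.0457
```

Run:
```python
from h import *
to(.583,.1147,.2494,.6)
```

```text
t 19.58 pos [0.5816 0.115  0.2408] yaw 0.6092 tilt z [-0.001  0.004 -1.   ] w 0.0457 F [-0.5 -0.  -0.5] q [ 0.08  0.3   1.45  0.    1.39 -0.53]
shift mm [ 1.   1.  -8.6] rot deg [-0.2  -0.09  0.53]
```

>>> {"method": "send_rows", "body": {
  "plan": [
    {"linear":[0,0,-0.005],"delta_rot":[-0.2,0,0],"fingers":0.03},
    {"linear":[0,0,-0.003],"delta_rot":[0,0,0],"fingers":0.03},
    {"linear":[0,0,0],"delta_rot":[0,0,0],"fingers":0.03},
    {"linear":[0,0,0],"delta_rot":[0,0,0],"fingers":0.03},
    {"linear":[0,0,0],"delta_rot":[0,0,0],"fingers":0.03}
  ]
}}

```text
clock: 20.0
position: [0.5798, 0.1149, 0.2462]
ee_rot: [-0.001, 0.954, 0.3, -0.002]
contact_force: [0.3, 0.0, -0.0]
width: 0.0459
```

Run:
```python
from h import *
to(.582,.1147,.2494,.6)
for c in ("scene","top"): print([(np.round(d["extent"]),round(d["p"],2)) for d in [*( [manip.get_image(c)] and manip.find_in("cup",c))]])
im=manip.get_image("scene")[150:320,190:410,::-1]
cv2.imwrite("pics/c11.png",cv2.resize(im,None,fx=3.5,fy=3.5,interpolation=cv2.INTER_CUBIC))
```

```text
t 20.0 pos [0.5798 0.1149 0.2462] yaw 0.6091 tilt z [-0.005  0.    -1.   ] w 0.0459 F [ 0.3  0.  -0. ] q [ 0.08  0.3   1.44  0.    1.41 -0.53]
shift mm [ 1.6  1.4 -3.3] rot deg [-0.18  0.23  0.52]
[(array([211., 309., 236., 345.]), 0.95), (array([366., 184., 398., 223.]), 0.77), (array([298., 311., 336., 352.]), 0.55)]
[(array([377., 240., 413., 263.]), 0.82), (array([217., 204., 239., 234.]), 0.81)]
```

View pics/c11.png

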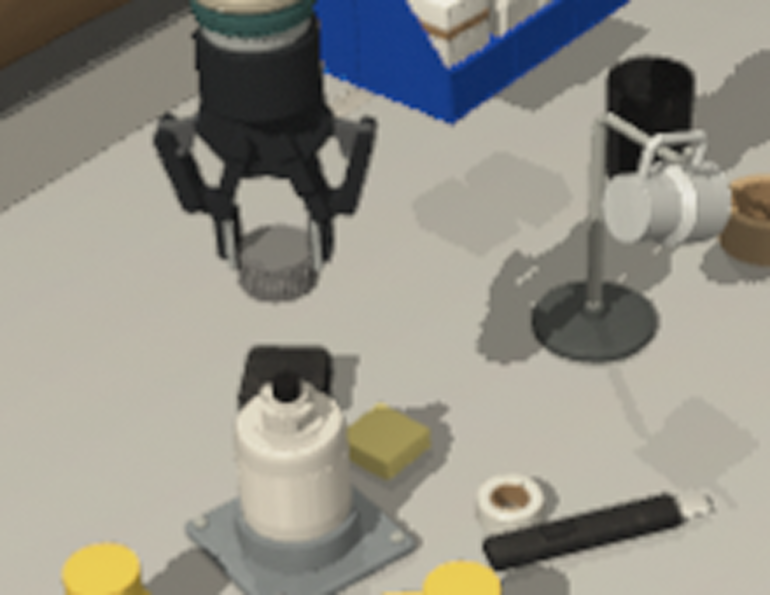

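The picture shows the cap held level at (275,262) above the open neck and black seal at (285,385). The cup hangs on the hook at (665,200), and the bystanders are in place.

```bash
python3 -c "
from rig import manip
print(manip.sign_off())"
```

```text
the job is handed in; nothing more can be done
None
```

The job is done and handed in at about 20 s of the 61 s allowed; no verdict comes back.

- **Cup:** I lifted it straight off the bottle, passed its handle over the hook tip and lowered it until the bar carried it (3 N upward). After release it swung down, and it still hangs by its handle on the bar in the last picture.
- **Cap:** I pressed it down, turned it about 1.06 rad anticlockwise under roughly 10 N, and lifted it. It came off with no resistance.
- **Last check:** The picture and state show the cap gripped level, tilt under 0.5 degrees. It is over the bare neck, its lower rim about 97 mm above it and 2–3 mm off the axis. In the scene-camera crop, the other things I could see had not moved.

**Things that disagreed or went wrong:**
- **Fingertip height:** The fingertips looked about 20 mm higher in the pictures than the stated geometry gives. I set the grip heights by picture and contact instead.
- **First press:** The first press on the cap was too shallow, under 4 mm. The first 0.2 rad of turn may have been made without enough push, so I can't say how much of it the cap followed. I then pressed to the hard stop, where the push reached 24 N, and finished the turn from there.
- **Final cup detection:** The last top-camera search missed the second yellow look-alike. The scene camera still found all three cups.

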